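Crack open a jeweller's die with a wedge

ROBOT

A 6-joint arm with a two-finger parallel gripper is mounted at the origin on the work surface. World frame = base frame: x ahead of the robot, y to its left, z up, the work surface at z = 0. Lengths are in m, angles in rad, forces in N, time in s.
With the tool pointing down it reaches from about 0.275 to 0.875 m from the base axis. Payload 12.5 kg.
Tool frame: the origin (TCP) lies between the finger pads; the fingertips stand 25 mm ahead of it and the grasp point (between the pads) lies 6 mm ahead of it; x points along the fingers, y is the direction in which the jaws open and shut, and the axes are right-handed (so a half turn about x gives the same grasp; the last joint's range is limited). The gripper opens to 85 mm and grips with 20 to 120 N. Pads are 22 mm wide; open, the fingers measure 114 mm over their backs; the gripper's body (76 mm by 85 mm) begins 54 mm behind the grasp point. The pads swing forward as they close: fully open they stand 13 mm farther back than shut.
Start: joints at [1.151, 0.351, 1.652, -0, 1.139, -0.085], TCP at [0.181, 0.519, 0.256] pointing down, gripper open.
Joint ranges: [-2.75, 2.75], [-0.79, 2.1], [0.01, 2.65], [-1.57, 4.71], [0.07, 3.14], [-2.87, 2.87]. Speed limits (rad/s): [2.22, 2.22, 2.79, 3.14, 3.14, 3.14].

INTERFACE

Orientations are given as [roll, pitch, yaw] about the fixed x, y, z axes, in that order (R = Rz(yaw) Ry(pitch) Rx(roll)).
In Python, from cell import * gives the robot as it stands.
- The arm moves only by the tool move_arm, never from a script. Its argument "deltas" is text: rows parted by semicolons, each of 7 numbers parted by spaces: the shift along the world's x, y, z in mm, then the turn, a rotation vector about the world's x, y, z in degrees, then the finger opening in mm, from 0 to 85.4. In form: tx ty tz ax ay az grip; .... A call has 1 to 5 rows; each row shifts and turns the commanded pose from where the row before left it; what a row does not reach is not made up. A row lasts 1/8 s, in which the tool goes at most 62.5 mm and 10.7 degrees, less where a joint would pass 70% of its speed; a pose out of reach is approached as far as the arm can. A call with a gripper value outside its range is refused whole. The fingers move at their own pace and stop on an object; "grip_force" is the grip in N (left out, the last holds). Time passes only in rows, so rows that do not move let the fingers close. It gives the time, the measured TCP pose, the force and the opening at its end, in the units of the state.
- get_obs(): the state, without advancing time (a new reading comes with each control period).
- grab_frame(name): name is "scene" or "top" or "wrist"; returns the picture (400x640x3 uint8, blue, green, red); there is no depth.
- calibration(name): a dict with "K" (3x3 intrinsics, pixels), "rvec" (rotation vector, rad) and "tvec" (3), from world to camera coordinates, as OpenCV has them; the wrist camera has in their place "T_tool_cam" (4x4, takes a point from camera to tool coordinates, whose origin is the TCP and whose axes are the tool frame's). Camera axes: x right, y down, z forward; pixel columns grow to the right and rows downward; lengths in m; the calibration is good to about 2 mm. A picture is of the moment at which its call begins: read the wrist's pose just before it. calibration takes no time and is no camera call.
- job_done(): hands the job in, once; it reports no verdict.
The state is a dict: "t": time; "joint_pos": joint angles; "joint_velocities": joint speeds; "effort": joint torques, N m; "tcp_pos": TCP position; "tcp_rot": TCP orientation; "ft_force": force on the tool from outside, world axes, zero at the start; "moment": the same for the moment, N m; "width": opening from 0.0 (shut) to 1.0 (fully open).
Only numpy, scipy, OpenCV 4.12 (cv2) and the standard library are available. Lean on these libraries where they do the work, as an engineer would, in place of code of your own. Each camera call takes 0.05 s, during which the arm holds its last target. There are 200 camera calls.

TASK

Press both pillar caps of the die set down until they are fully home; only then take the hardwood wedge by its heel and slide it flat along the bench, thin end first, into the channel under the front edge of the upper plate until the plate has just lifted, about 4 mm clear of the lower die. Finish while still holding the wedge there, with the plate resting on the wedge alone, and leave everything else on the bench where it is.

Things in the scene. Friction and masses are not known exactly. Their poses are not given: they have to be found in the camera images.
- die: die set fixed to the bench: dark steel lower die 160 mm deep, 150 wide, 18 high; aluminium upper plate lying on it; two upright pillars with caps. Origin on the bench surface under the middle of the upper plate's front edge; +x runs back into the die along the channel, +y is the die's left
- channel_mouth (a point): middle of the channel's mouth, on the bench, 12 mm in front of the die's origin, at the lower die's front face. The channel is 60 mm wide, runs 125 mm back along the die's +x, and is open down to the bare bench, on which the wedge slides
- plate_lip (a point): middle of the upper plate's lower front edge: 18 mm above the bench when the plate is down. The plate is 148 mm deep, 150 mm wide, 12 mm thick, weighs 0.45 to 0.8 kg, and can only slide straight up the pillars; only its own weight resists
- upper_plate (a joint): how far the upper plate stands up off the lower die, in m: 0 lying on it, up to 0.020
- cap_left (a joint): how far the left (die +y) pillar cap stands above its fully home position, in m: 0 fully home, at most 0.014; it starts 5 to 12 mm proud, is stiff (about 4 N moves it) and stays where it is left
- cap_right (a joint): the same for the right (die -y) pillar cap
- cap_left_top (a point): centre of the flat top of the left cap, a steel disc-like cap 28 mm across, 18 mm high; its top is 62 mm above the bench when home. It lies 50 mm behind and 58 mm to the left of the die's origin
- cap_right_top (a point): the same for the right cap, 50 mm behind and 58 mm to the right of the die's origin
- wedge_heel (a point): centre of the heel (thick end) of the loose hardwood wedge, 20 mm above its underside. The wedge lies flat, 140 mm long, 36 wide. The heel is a block 40 mm long and 40 high, gripped across the 36 mm width; +x points from heel to thin tip. The wedge lies in one of two places, a plain flat block in the other
- wedge_tip (a point): middle of the lower edge of the thin tip, 120 mm ahead of the heel centre. The sloping top rises evenly from 6 mm high here to 28 mm over 100 mm, where it meets the heel's front face. The plate begins to lift where the slope is 18 mm high under its front edge, then rises 1 mm for each 4.5 mm of push
- block: plain flat hardwood block 130 x 36 x 30 mm, same wood as the wedge but with no taper; origin under its centre; not part of the job
- bird: flat silver bird cut-out, about 90 x 90 x 4 mm, lying on the bench; not part of the job
- jar: glass jar, 56 mm across, 70 mm high, standing; not part of the job
- hammer: jeweller's hammer lying on the bench; not part of the job
- spool: copper spool, 48 mm across, 28 mm high, standing; not part of the job
- mandrel: steel ring mandrel, upright cone 152 mm high on a 56 mm foot; not part of the job
- tin: round flat aluminium tin, 44 mm across, 22 mm high; not part of the job
- stone: grey sharpening stone 100 x 30 x 20 mm, lying; not part of the job
Mind the look-alikes: they are no part of the job. Leave any blue or orange look-alike of the die alone.

How it is judged:
On the way:
1. both pillar caps are pressed fully home while the upper plate still lies down (value of joint each of cap_left, cap_right below 0.0015 m and value of joint upper_plate below 0.001 m), for 0.2 s.
At the end, for the whole second after the job is handed in: Both caps are within 1.5 mm of home; the upper plate stands 1.5 to 6.5 mm off the lower die, at rest, resting on the wedge (over 1.5 N) and not touched by the robot; the wedge lies flat on the bench (within 4 mm and 0.08 rad) and the fingers still hold or push it (over 1 N) (value of joint each of cap_left, cap_right below 0.0015 m and value of joint upper_plate between 0.0015 and 0.0065 m and contact force between wedge and upper_plate above 1.5 N and contact force between the fingers and wedge above 1 N and contact force between each of the arm, the fingers and upper_plate below 0.5 N and height (world z) of wedge below 0.004 m and angle between wedge's own z axis and vertical below 0.08 rad and velocity of joint upper_plate below 0.005 m/s); the arm keeps its last pose, push and grip.
It fails at once if another thing on the bench is moved more than 30 mm (distance of any of block, bird, jar, hammer, spool, mandrel, tin, stone from where it was at the start of the episode above 0.03 m).
It also fails if it takes over 64 s, if anything falls off the work surface, if the arm or the gripper's body presses on something with over 40 N, if the wrist force passes 120 N, or if a joint passes its speed limit or range.

## Working session

There is one attempt and no reset: what is moved stays moved. The work goes in short steps, Python scripts to look and compute and a tool call to move; the robot and the scene stay as the last step left them, time stands still between calls to the robot, and variables do not carry over. Pictures are saved under pics/ and viewed, about 8 in all and at most 12, crops included, and the job is handed in when it is done.

Besides the shell and the picture viewer there is one more tool, called after "Call:" as name(argument=value, ...), one argument or row to a line, values as JSON. move_arm: Moves the arm, as the interface text tells. Its arguments: {"type":"object","properties":{"deltas":{"type":"string"},"grip_force":{"type":"number"}},"required":["deltas"]}

```bash
mkdir -p pics; cat > h.py <<'E'
from cell import *
import numpy as np, cv2
def cam(n):
    c=calibration(n);R=cv2.Rodrigues(np.array(c["rvec"],float))[0];return np.array(c["K"]),R,np.array(c["tvec"],float).ravel()
def ray(n,uv,z):
    K,R,t=cam(n);d=R.T@np.linalg.inv(K)@np.array([uv[0],uv[1],1.]);o=-R.T@t
    return o+d*(z-o[2])/d[2]
def proj(n,p):
    K,R,t=cam(n);q=K@(R@np.array(p,float)+t);return q[:2]/q[2]
E
python3 - <<'E'
from h import *
for n in("top","scene"):
    f=grab_frame(n);cv2.imwrite(f"pics/{n}0.png",f);K,R,t=cam(n);print(n,(-R.T@t).round(3),K[0,0])
o=get_obs();print(o)
E
```

```text
top [0.302 0.023 1.271] 464.3074894746769
scene [ 1.    -0.278  1.112] 379.1388968871308
{'t': 0.1, 'joint_pos': array([ 1.15138896e+00,  3.51136388e-01,  1.65234596e+00,  2.63377944e-06,
        1.13912091e+00, -8.46030375e-02]), 'joint_velocities': array([ 0.00109151, -0.00159257, -0.00400014, -0.00068953,  0.00115161,
        0.00088541]), 'effort': array([ 1.57767117e-03, -5.06823134e+01, -2.91877788e+01, -1.39189694e-05,
        2.52045160e-03,  1.58716688e-05]), 'tcp_pos': array([0.18058777, 0.51922121, 0.2558428 ]), 'tcp_rot': array([-1.65776534,  1.56978572, -1.99257078]), 'ft_force': array([-0.70348313, -0.53196825,  0.30981445]), 'moment': array([-0.0394443 , -0.00662409, -0.03039924]), 'width': 1.0021608641236308}
```

View pics/top0.png

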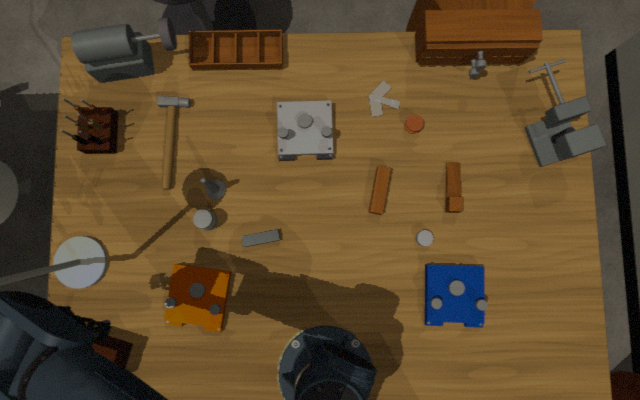

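View pics/scene0.png

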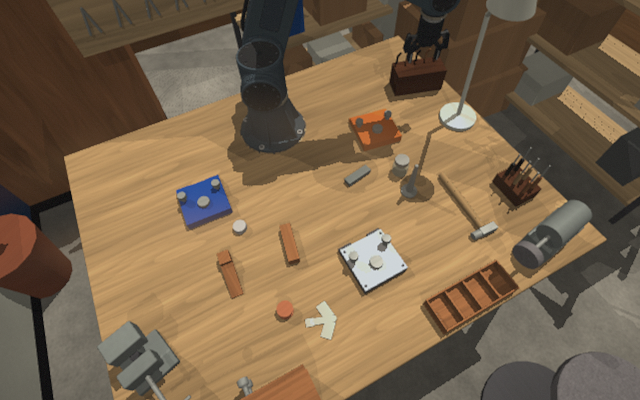

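The top view shows the bare aluminium die at (305,130), with blue (456,295) and orange (198,297) look-alikes. The wedge candidates are the bars at (380,190) and (455,187). The right one shows a heel step at (455,204). I'll enlarge to confirm.

```bash
python3 - <<'E'
from h import *
t=cv2.imread("pics/top0.png");s=cv2.imread("pics/scene0.png")
def c(i,x,y,w,h,k):return cv2.resize(i[y:y+h,x:x+w],None,fx=k,fy=k,interpolation=cv2.INTER_CUBIC)
a=c(t,265,90,80,80,5);b=c(t,362,155,110,70,3.6364) 
d=c(s,330,225,80,70,4);e=c(s,210,218,100,85,4)
im=np.zeros((600,800,3),np.uint8)
a=cv2.resize(a,(400,400));im[:300,:300]=c(t,270,95,75,75,4);im[:280,320:760]=c(t,362,155,110,70,4)
im[310:590,:320]=d;im[310:600,330:730]=e[:290]
cv2.imwrite("pics/crop1.png",im)
hsv=cv2.cvtColor(t,cv2.COLOR_BGR2HSV)
for p in[(455,180),(455,204),(380,190),(350,200),(300,150),(305,120),(284,132),(420,200),(300,158)]:print(p,hsv[p[1],p[0]])
E
```

```text
(455, 180) [ 14 206 104]
(455, 204) [ 14 202 115]
(380, 190) [ 14 197 118]
(350, 200) [ 18 155 130]
(300, 150) [ 21  13 134]
(305, 120) [ 30  24 107]
(284, 132) [ 23  22 106]
(420, 200) [ 18 147 130]
(300, 158) [ 17 148 122]
```

View pics/crop1.png

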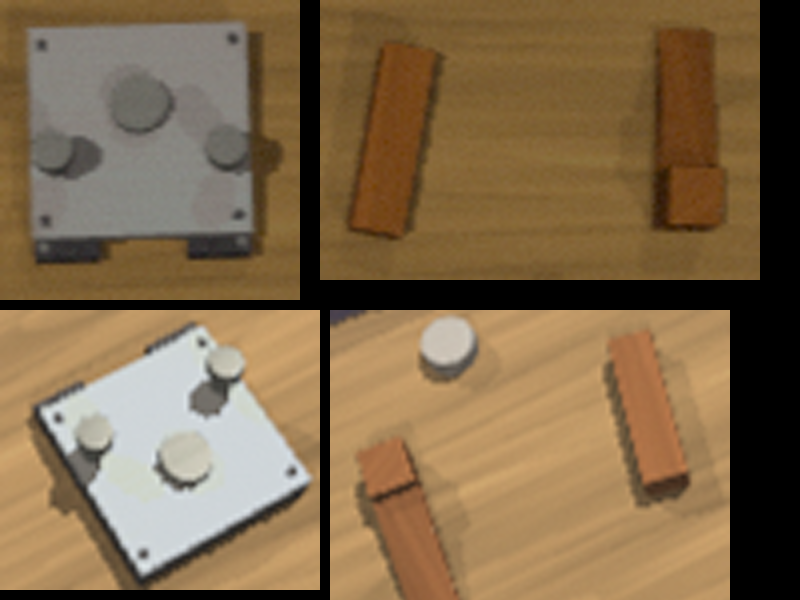

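The enlargement confirms it: the right bar has the step, so it is the wedge, with its heel at top px (455,204) towards the robot and its tip away. The left bar is the plain block. The die's channel mouth is at about (306,157), facing the robot.

```bash
python3 - <<'E'
from h import *
t=cv2.imread("pics/top0.png")
hsv=cv2.cvtColor(t,cv2.COLOR_BGR2HSV)
# plate
m=((hsv[...,1]<70)&(hsv[...,2]>70)).astype(np.uint8)*255
z=np.zeros_like(m);z[92:165,268:340]=m[92:165,268:340]
z=cv2.morphologyEx(z,cv2.MORPH_CLOSE,np.ones((3,3)))
c=max(cv2.findContours(z,0,2)[0],key=cv2.contourArea)
# fit lines to sides
P=np.array([ray("top",p,.030)[:2] for p in c[:,0]])
r=cv2.minAreaRect((P*1000).astype(np.float32));print("plate rect",r,cv2.boxPoints(r).round(1).tolist())
# wedge
for n,x0,x1 in(("wedge",435,475),("block",362,398)):
    b=((hsv[...,1]>180)&(hsv[...,0]<17)).astype(np.uint8)*255
    w=np.zeros_like(b);w[155:222,x0:x1]=b[155:222,x0:x1]
    c=max(cv2.findContours(w,0,2)[0],key=cv2.contourArea);print(n,cv2.contourArea(c),cv2.boundingRect(c))
    P=np.array([ray("top",p,.030)[:2] for p in c[:,0]]);r=cv2.minAreaRect((P*1000).astype(np.float32));print(r)
# wedge corners from the crop (x4, origin 362,155; offset 320)
q=lambda x,y:((x-320)/4+362-.375,y/4+155-.375)
for p in[(668,168),(722,166),(721,226),(667,224)]:print("heeltop",q(*p),(ray("top",q(*p),.04)*1000).round(1))
for p in[(658,30),(712,32)]:print("tip",(ray("top",q(*p),.006)*1000).round(1))
# caps: top0 & scene0 triangulation
for nm,pt,ps in(("L",(53,151),(226,362)),("R",(226,146),(94,431))):
    a=(pt[0]/4+270-.375,pt[1]/4+95-.375);s=(ps[0]/4+330-.375,(ps[1]-310)/4+225-.375)
    Ms=[]
    for n in("top","scene"):
        K,R,tt=cam(n);Ms.append(K@np.c_[R,tt])
    X=cv2.triangulatePoints(Ms[0],Ms[1],np.array(a,float),np.array(s,float)).ravel();print(nm,a,s,(X[:3]/X[3]*1000).round(1),(ray("top",a,.07)*1000).round(1))
print(calibration("wrist")["T_tool_cam"])
E
```

```text
plate rect ((655.2963256835938, 50.05653762817383), (156.9855194091797, 151.409912109375), 0.35042163729667664) [[576.2999877929688, 125.30000305175781], [577.2999877929688, -26.100000381469727], [734.2999877929688, -25.200000762939453], [733.2999877929688, 126.19999694824219]]
wedge 657.5 (445, 162, 18, 51)
((487.5240783691406, -350.3250427246094), (45.5859489440918, 136.78427124023438), 87.08759307861328)
block 589.5 (369, 166, 22, 49)
((483.2940368652344, -150.87916564941406), (38.2331657409668, 131.3850860595703), 77.71749877929688)
heeltop (448.625, 196.625) [ 460. -333.   40.]
heeltop (462.125, 196.125) [ 460.9 -369.    40. ]
heeltop (461.875, 211.125) [ 420.7 -366.3   40. ]
heeltop (448.375, 210.625) [ 422.5 -330.5   40. ]
tip [ 560.7 -340.5    6. ]
tip [ 558.8 -377.7    6. ]
L (282.875, 132.375) (386.125, 237.625) [635.9 106.8  62.9] [634.1 106.7  70. ]
R (326.125, 131.125) (353.125, 254.875) [637.4  -9.2  63. ] [635.8  -8.1  70. ]
[[ 1.46547514e-04 -2.75672780e-01  9.61251526e-01 -1.18568358e-01]
 [ 9.99999960e-01  2.72161449e-04 -7.44030078e-05 -6.76794583e-04]
 [-2.41104725e-04  9.61251499e-01  2.75672809e-01 -7.04954600e-02]
 [ 0.00000000e+00  0.00000000e+00  0.00000000e+00  1.00000000e+00]]
```

```bash
python3 - <<'E'
from h import *
from scipy.spatial.transform import Rotation as Ro
o=get_obs();R=Ro.from_euler("xyz",o["tcp_rot"]).as_matrix();print(R.round(3))
print(np.degrees(np.arctan2(R[1,1],R[0,1])))
E
```

```text
[[-0.     0.329  0.944]
 [-0.001  0.944 -0.329]
 [-1.    -0.001 -0.   ]]
70.81706406219583
```

Call:
move_arm(
  deltas="38 -34 0 0 0 4 0;38 -34 0 0 0 4 0;38 -34 0 0 0 4 0;38 -34 0 0 0 4 0;38 -34 0 0 0 4 0",
  grip_force=60,
)

```text
t: 0.72
tcp_pos: [0.3717, 0.3481, 0.2562]
tcp_rot: [-2.626, 1.57, -2.609]
ft_force: [0.3, -0.3, 0.2]
width: 0.002
```

Call:
move_arm(
  deltas="38 -34 0 0 0 0 0;38 -34 0 0 0 0 0;38 -34 0 0 0 0 0;38 -34 0 0 0 0 0;38 -34 0 0 0 0 0",
)

```text
t: 1.35
tcp_pos: [0.5617, 0.1781, 0.256]
tcp_rot: [-3.048, 1.57, -3.033]
ft_force: [-0.4, 0.6, 0.3]
width: 0.001
```

Call:
move_arm(
  deltas="38 -36 -30 0 0 0 0;37 -36 -40 0 0 0 0;0 0 -40 0 0 0 0;0 0 -30 0 0 0 0;0 0 0 0 0 0 0",
)

```text
t: 1.98
tcp_pos: [0.6327, 0.1088, 0.1156]
tcp_rot: [-3.058, 1.566, -3.044]
ft_force: [0.1, -0.2, -0.3]
width: -0.0
```

Call:
move_arm(
  deltas="0 0 -8 0 0 0 0;0 0 -6 0 0 0 0;0 0 -4 0 0 0 0;0 0 -4 0 0 0 0;0 0 -4 0 0 0 0",
)

```text
t: 2.6
tcp_pos: [0.6343, 0.1091, 0.0923]
tcp_rot: [0.128, 1.57, 0.142]
ft_force: [-0.9, 0.1, 4.4]
width: 0.001
```

Call:
move_arm(
  deltas="0 0 -2 0 0 0 0;0 0 -2 0 0 0 0;0 0 0 0 0 0 0",
)

```text
t: 2.98
tcp_pos: [0.6342, 0.109, 0.0879]
tcp_rot: [0.124, 1.571, 0.138]
ft_force: [0.8, -0.5, 1.8]
width: -0.002
```

Call:
move_arm(
  deltas="0 0 -1 0 0 0 0;0 0 -1 0 0 0 0;0 0 -1 0 0 0 0;0 0 0 0 0 0 0",
)

```text
t: 3.48
tcp_pos: [0.6343, 0.109, 0.0869]
tcp_rot: [0.04, 1.57, 0.054]
ft_force: [-6.7, 0.1, 20.9]
width: 0.002
```

Call:
move_arm(
  deltas="0 0 45 0 0 0 0;0 -58 0 0 0 0 0;2 -58 0 0 0 0 0;0 0 -28 0 0 0 0;0 0 -6 0 0 0 0",
)

```text
t: 4.1
tcp_pos: [0.6352, -0.0077, 0.0945]
tcp_rot: [-3.098, 1.568, -3.085]
ft_force: [-1.7, -2.3, 3.8]
width: 0.0
```

Call:
move_arm(
  deltas="0 0 -4 0 0 0 0;0 0 -3 0 0 0 0;0 0 -2 0 0 0 0;0 0 -2 0 0 0 0;0 0 -1 0 0 0 0",
)

```text
t: 4.72
tcp_pos: [0.6365, -0.0065, 0.0868]
tcp_rot: [0.211, 1.57, 0.225]
ft_force: [-15.0, 1.1, 34.8]
width: -0.002
```

Call:
move_arm(
  deltas="0 0 -1 0 0 0 0;0 0 0 0 0 0 0;0 0 0 0 0 0 0",
)

```text
t: 5.1
tcp_pos: [0.6365, -0.0065, 0.0867]
tcp_rot: [0.118, 1.57, 0.133]
ft_force: [-16.9, 0.7, 38.4]
width: 0.001
```

Both caps bottomed out at the same TCP height (86.8 mm, i.e. tops at 62 mm). Next is the wedge.

Call:
move_arm(
  deltas="0 0 60 0 0 0 0;-10 -20 40 0 0 0 85;-31 -52 0 0 0 -1 85;-31 -54 0 0 0 -1 85;-31 -54 0 0 0 -1 85",
)

```text
t: 5.72
tcp_pos: [0.5322, -0.1881, 0.1832]
tcp_rot: [-0.017, 1.57, -0.055]
ft_force: [1.8, -0.1, -0.0]
width: 0.851
```

Call:
move_arm(
  deltas="-31 -54 0 0 0 -1 85;-31 -54 0 0 0 -1 85;-31 -54 0 0 0 0 85;0 0 0 0 0 0 85;0 0 0 0 0 0 85",
)

```text
t: 6.35
tcp_pos: [0.4403, -0.3486, 0.1829]
tcp_rot: [0.989, 1.57, 0.915]
ft_force: [-0.0, 0.3, 0.2]
width: 0.997
```

```bash
python3 - <<'E'
from h import *
from scipy.spatial.transform import Rotation as Ro
o=get_obs();f=grab_frame("wrist");R=Ro.from_euler("xyz",o["tcp_rot"]).as_matrix();p=np.array(o["tcp_pos"])
print(p,np.degrees(np.arctan2(R[1,1],R[0,1])))
c=calibration("wrist");T=np.eye(4);T[:3,:3]=R;T[:3,3]=p;T=T@np.array(c["T_tool_cam"]);K=np.array(c["K"])
np.savez("w.npz",T=T,K=K)
cv2.imwrite("pics/w1.png",f)
q=np.linalg.inv(T)@np.array([.441,-.350,.04,1]);u=K@q[:3];print(u[:2]/u[2])
E
```

```text
[ 0.44031803 -0.34863605  0.18293113] 85.79639182691429
[318.60201713 191.05186237]
```

View pics/w1.png

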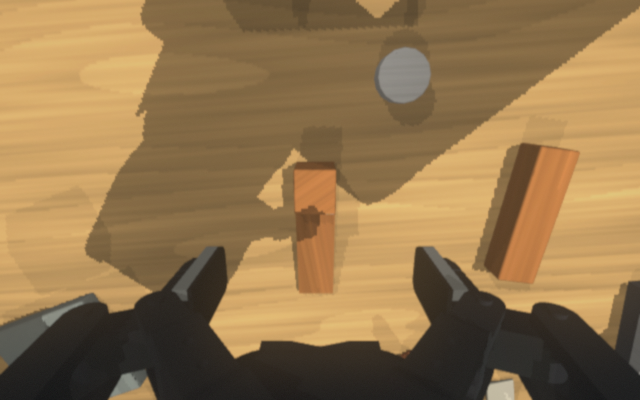

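The wrist view shows the wedge heel top centred at (315,189), against a predicted (318.6,191), so they agree within 3 mm. Its step and slope run away from the robot as expected. Going down to grip.

Call:
move_arm(
  deltas="0 -2 -50 0 0 0 85;0 0 -50 0 0 0 85;0 0 -40 0 0 0 85;0 0 -12 0 0 0 85;0 0 0 0 0 0 60",
)

```text
t: 7.02
tcp_pos: [0.4407, -0.3505, 0.0313]
tcp_rot: [2.058, 1.571, 1.987]
ft_force: [0.3, 0.7, 0.7]
width: 0.808
```

Call:
move_arm(
  deltas="0 0 0 0 0 0 20;0 0 0 0 0 0 20;0 0 0 0 0 0 20;0 0 0 0 0 0 20",
)

```text
t: 7.52
tcp_pos: [0.4409, -0.3517, 0.0327]
tcp_rot: [-0.654, 1.568, -0.727]
ft_force: [-0.4, 1.2, 7.5]
width: 0.416
```

Call:
move_arm(
  deltas="0 0 15 0 0 0 20;0 0 25 0 0 0 20;0 0 20 0 0 0 20;0 0 0 0 0 0 20",
  grip_force=80,
)

```text
t: 8.02
tcp_pos: [0.4408, -0.3516, 0.0931]
tcp_rot: [-0.689, 1.567, -0.762]
ft_force: [0.2, -0.5, -1.4]
width: 0.414
```

Call:
move_arm(
  deltas="-1 20 0 0 0 1 20;-2 40 0 0 0 1 20;-2 40 0 0 0 1 20;-2 40 0 0 0 1 20;-2 40 0 0 0 1 20",
)

```text
t: 8.65
tcp_pos: [0.43, -0.1686, 0.0903]
tcp_rot: [2.603, 1.569, 2.619]
ft_force: [0.3, -0.8, -1.3]
width: 0.407
```

Call:
move_arm(
  deltas="-2 50 0 0 0 0 20;0 50 0 0 0 0 20;0 50 0 0 0 0 20;0 50 0 0 0 0 20;0 19 0 0 0 0 20",
)

```text
t: 9.28
tcp_pos: [0.4275, 0.0507, 0.0904]
tcp_rot: [3.045, 1.569, 3.062]
ft_force: [0.7, -0.0, -0.8]
width: 0.41
```

Call:
move_arm(
  deltas="0 0 -25 0 0 0 20;0 0 -20 0 0 0 20;0 0 -10 0 0 0 20;0 0 0 0 0 0 20",
)

```text
t: 9.78
tcp_pos: [0.4283, 0.0482, 0.0355]
tcp_rot: [3.122, 1.569, 3.136]
ft_force: [0.5, 0.0, 0.1]
width: 0.405
```

```bash
python3 - <<'E'
from h import *
from scipy.spatial.transform import Rotation as Ro
o=get_obs();R=Ro.from_euler("xyz",o["tcp_rot"]).as_matrix()
print(o["tcp_pos"],np.degrees(np.arctan2(R[1,1],R[0,1])),o["ft_force"],R[2])
a=grab_frame("top");b=grab_frame("scene")
c=lambda i,x,y,w,h:cv2.resize(i[y:y+h,x:x+w],(w*4,h*4),interpolation=cv2.INTER_CUBIC)
im=np.hstack([c(a,255,95,95,140),c(b,295,140,105,140)]);cv2.imwrite("pics/c2.png",im)
for p in[(.586,.049,.03),(.574,.079,.018),(.574,.019,.018),(.55,.0485,.006)]:print(p,proj("top",p)-[255,95],proj("scene",p)-[295,140])
E
```

```text
[0.42828448 0.04821092 0.03552393] 90.83648914441079 [0.48459501 0.0474181  0.14119662] [-9.99998386e-01  3.54009500e-05 -1.79621143e-03]
(0.586, 0.049, 0.03) [50.14925224 58.20930022] [65.87466101 97.41991956]
(0.574, 0.079, 0.018) [39.38995695 63.61749151] [71.7744259  92.02786375]
(0.574, 0.019, 0.018) [61.208245   63.31249816] [ 55.53703129 100.13233978]
(0.55, 0.0485, 0.006) [50.67230609 72.89219959] [59.57666522 91.85727527]
```

View pics/c2.png

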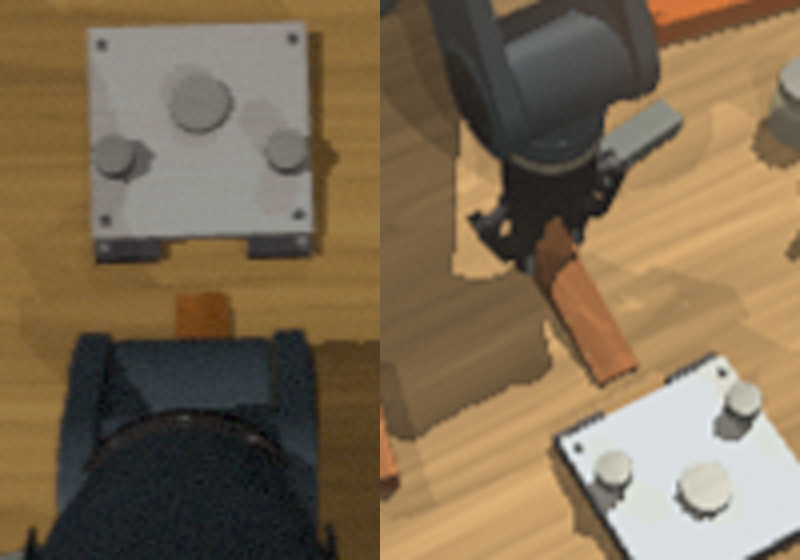

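The left crop shows the wedge tip at (204,293), centred on the channel (160–248). The measured tip of x≈0.549 matches the TCP. It is still about 2–3 mm above the bench, so I'm lowering it.

Call:
move_arm(
  deltas="0 0 -1 0 0 0 20;0 0 -1 0 0 0 20;0 0 0 0 0 0 20",
)

```text
t: 10.25
tcp_pos: [0.4291, 0.048, 0.0341]
tcp_rot: [-0.035, 1.571, -0.02]
ft_force: [-0.6, 0.3, -0.6]
width: 0.408
```

Call:
move_arm(
  deltas="0 0 -1 0 0 0 20;0 0 0 0 0 0 20",
)

```text
t: 10.5
tcp_pos: [0.4291, 0.048, 0.033]
tcp_rot: [-0.066, 1.571, -0.052]
ft_force: [-0.4, 0.3, -0.2]
width: 0.41
```

Call:
move_arm(
  deltas="0 0 -1 0 0 0 20;0 0 0 0 0 0 20",
)

```text
t: 10.75
tcp_pos: [0.4292, 0.048, 0.0327]
tcp_rot: [-0.238, 1.571, -0.223]
ft_force: [-5.6, 0.3, 16.7]
width: 0.408
```

Call:
move_arm(
  deltas="0 0 -0.5 0 0 0 20;0 0 0 0 0 0 20",
)

```text
t: 11.0
tcp_pos: [0.4292, 0.048, 0.0327]
tcp_rot: [-0.132, 1.57, -0.118]
ft_force: [-8.5, -0.4, 28.1]
width: 0.412
```

Bench contact at TCP z = 32.7 mm. I'll ease the press and slide in.

Call:
move_arm(
  deltas="0 0 -0.2 0 0 0 20;15 0.2 0.9 0 0 0 20;20 0.2 0 0 0 0 20;20 0.2 0 0 0 0 20;20 0.2 0 0 0 0 20",
)

```text
t: 11.62
tcp_pos: [0.504, 0.0488, 0.0328]
tcp_rot: [-3.106, 1.569, -3.091]
ft_force: [-7.8, -0.5, 12.9]
width: 0.409
```

Call:
move_arm(
  deltas="8 0.1 0 0 0 0 20;0 0 0 0 0 0 20",
)

```text
t: 11.88
tcp_pos: [0.5129, 0.0489, 0.0327]
tcp_rot: [-0.051, 1.569, -0.036]
ft_force: [1.2, 1.0, 6.3]
width: 0.407
```

Call:
move_arm(
  deltas="2 0 0 0 0 0 20;2 0 0 0 0 0 20",
)

```text
t: 12.12
tcp_pos: [0.5154, 0.0489, 0.0328]
tcp_rot: [-3.109, 1.569, -3.095]
ft_force: [-8.8, -0.1, 15.0]
width: 0.409
```

Call:
move_arm(
  deltas="2 0 0 0 0 0 20;2 0 0 0 0 0 20",
)

```text
t: 12.38
tcp_pos: [0.5193, 0.049, 0.0327]
tcp_rot: [-3.113, 1.569, -3.098]
ft_force: [-9.0, 0.1, 15.0]
width: 0.407
```

Call:
move_arm(
  deltas="2 0 0 0 0 0 20;2 0 0 0 0 0 20",
)

```text
t: 12.62
tcp_pos: [0.5207, 0.049, 0.0327]
tcp_rot: [-3.128, 1.563, -3.113]
ft_force: [-25.6, -0.5, 31.8]
width: 0.409
```

Call:
move_arm(
  deltas="2 0 0 0 0 0 20;2 0 0 0 0 0 20",
)

```text
t: 12.88
tcp_pos: [0.5247, 0.049, 0.0327]
tcp_rot: [-3.131, 1.563, -3.116]
ft_force: [-24.1, 0.0, 30.2]
width: 0.415
```

The lip contact came at TCP x≈0.520, as predicted from vision. I need about 18 mm past that.

Call:
move_arm(
  deltas="2 0 0 0 0 0 20;2 0 0 0 0 0 20;2 0 0 0 0 0 20;0 0 0 0 0 0 20",
)

```text
t: 13.38
tcp_pos: [0.5311, 0.049, 0.0327]
tcp_rot: [-3.132, 1.564, -3.117]
ft_force: [-20.5, -0.3, 27.5]
width: 0.41
```

Call:
move_arm(
  deltas="2 0 0 0 0 0 20;2 0 0 0 0 0 20;2 0 0 0 0 0 20;0 0 0 0 0 0 20;0 0 0 0 0 0 20",
)

```text
t: 14.0
tcp_pos: [0.5372, 0.049, 0.0327]
tcp_rot: [-3.129, 1.564, -3.114]
ft_force: [-19.5, -0.6, 25.1]
width: 0.411
```

```bash
python3 - <<'E'
from h import *
from scipy.spatial.transform import Rotation as Ro
o=get_obs();R=Ro.from_euler("xyz",o["tcp_rot"]).as_matrix();p=np.array(o["tcp_pos"])
print(p,o["ft_force"],np.degrees(np.arctan2(R[1,1],R[0,1])))
a=grab_frame("top");b=grab_frame("scene");w=grab_frame("wrist");cv2.imwrite("pics/s_after.png",b)
c=lambda i,x,y,w,h,k:cv2.resize(i[y:y+h,x:x+w],(w*k,h*k),interpolation=cv2.INTER_CUBIC)
im=np.zeros((600,800,3),np.uint8)
im[:320,:400]=cv2.resize(w,None,fx=.625,fy=.8)[:320,:400]
im[:280,400:]=c(b,320,200,100,70,4)
s=cv2.imread("pics/scene0.png");im[290:570,400:]=c(s,320,200,100,70,4)
im[330:570,:360]=c(a,260,95,90,60,4)
cv2.imwrite("pics/c3.png",im)
E
```

```text
[0.53720312 0.04901777 0.03272158] [-19.54774725  -0.5722534   25.05499486] 90.8440252720407
```

View pics/c3.png

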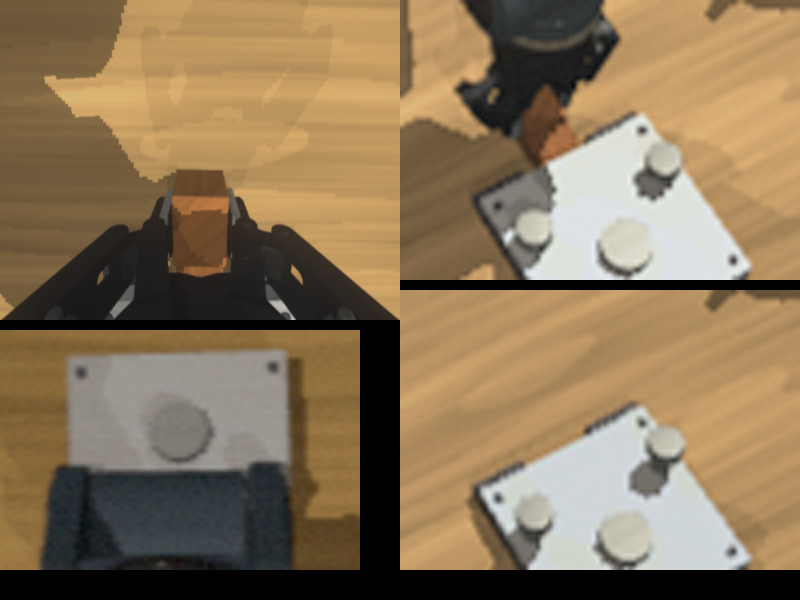

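```bash
python3 - <<'E'
from h import *
a=cv2.imread("pics/scene0.png",0);b=cv2.imread("pics/s_after.png",0)
for nm,P in(("knob",(.668,.049,.045)),("holeBR",(.727,-.019,.03)),("holeBL",(.727,.117,.03)),("capL",(.636,.107,.062)),("capR",(.637,-.008,.062))):
    u=proj("scene",P);x,y=u.round().astype(int);h=9
    e=(proj("scene",np.add(P,[0,0,.004]))-u)
    T=cv2.resize(a[y-h:y+h,x-h:x+h],None,fx=8,fy=8,interpolation=cv2.INTER_CUBIC);S=cv2.resize(b[y-h-5:y+h+5,x-h-5:x+h+5],None,fx=8,fy=8,interpolation=cv2.INTER_CUBIC)
    r=cv2.matchTemplate(S,T,cv2.TM_CCOEFF_NORMED);_,v,_,m=cv2.minMaxLoc(r)
    d=(np.array(m)-40)/8;print(nm,u.round(1),"score",round(v,3),"shift",d,"exp for +4mm",e.round(2),"-> mm",round(float(d@e/(e@e)*4),1))
print(get_obs()["ft_force"])
E
```

```text
knob [375.2 257. ] score 0.851 shift [ 0.5  -1.25] exp for +4mm [ 0.13 -0.52] -> mm 9.9
holeBR [365.6 285.8] score 0.991 shift [ 0.125 -0.25 ] exp for +4mm [ 0.1  -0.45] -> mm 2.4
holeBL [404.3 265. ] score 0.988 shift [ 0.25  -0.375] exp for +4mm [ 0.22 -0.5 ] -> mm 3.3
capL [386.3 237.7] score 0.735 shift [-0.25  0.75] exp for +4mm [ 0.16 -0.57] -> mm -5.3
capR [353.9 254.7] score 0.529 shift [0.    1.375] exp for +4mm [ 0.06 -0.53] -> mm -10.1
[-21.24536163   0.43886023  25.19905593]
```

```bash
python3 -c "
from cell import *
o=get_obs();print(o['t'],o['tcp_pos'],o['ft_force'],o['width']);print(job_done())"
```

```text
14.15 [0.53720392 0.0490172  0.03272227] [-21.24536163   0.43886023  25.19905593] 0.4099259915746111
the job is handed in; nothing more can be done
None
```

I pressed both caps home, then slid the wedge in until the plate lifted about 3.9 mm. I handed the job in at 14 s, still gripping the wedge's heel. `job_done()` reports no verdict, so these are my own checks.

- **Caps:** each one bottomed out at the same height, with the tops at 62 mm, under 21 N (left) and 38 N (right). The upper plate had not been touched at that point.
- **Wedge:** I gripped it across the heel, carried it over the block, and set it down in front of the channel. Then I slid it flat along the bench, tip first.
- **Lift:** the push force jumped when the wedge met the plate at about x = 0.520, where the camera measurements had put it. I pushed about 17.5 mm further, which gives 3.7–4.0 mm of lift.
- **Camera check of the lift:** two of the plate's corner holes moved by the equivalent of 2.4 and 3.3 mm. That agrees within the camera's accuracy of roughly 2 mm, which is less than one pixel here.
- **Checks that disagreed:** the same comparison on the plate's central knob gave 9.9 mm. On the caps it showed 5 and 10 mm of downward movement. These matches were weak (scores 0.53–0.85), so I did not use them.
- **At hand-in:** the arm was pressing the wedge down with about 25 N, and the pushing force was about 20 N. I did not measure whether the other bench items moved, but I planned the path to clear them and saw no unexpected contact forces.

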